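# Stack two module cases and hold the top one for the screws

## Robot

A 6-joint arm with a two-finger parallel gripper is mounted at the origin on the work surface. World frame = base frame: x ahead of the robot, y to its left, z up, the work surface at z = 0. Lengths are in m, angles in degrees, forces in N, time in s.
With the tool pointing down it reaches from about 0.35 to 0.725 m from the base axis. Payload 6 kg.
Tool frame: the origin (TCP) lies midway between the tips of the shut fingers; the grasp point (between the pads) lies 19 mm behind it; z points along the fingers, y is the line along which they close (so a half turn about z gives the same grasp; the last joint's range is limited). The gripper opens to 85 mm and grips with 20 to 120 N. Pads are 22 mm wide; open, the fingers measure 114 mm over their backs; the gripper's body (76 mm by 85 mm) begins 54 mm behind the grasp point. The pads swing forward as they close: fully open they stand 13 mm farther back than shut.
Start: joints at [-44.822, 2.303, 4.859, 0, -92.561, -19.12], TCP at [0.264, -0.539, 0.231] pointing down, gripper open.
Joint ranges: [-146.85, 146.85], [-73.84, 115.35], [-62.03, 85.46], [-188.31, 113.3], [-161.28, -10.13], [-171.36, 171.36]. Speed limits (degrees/s): [147.25, 147.25, 172.46, 180, 180, 180].

## Interface

Orientations are given as a 3x3 rotation matrix whose columns are the frame's x, y, z axes.
In Python, from workcell import arm gives the robot as it stands.
- The arm moves only by the tool carry_out, never from a script. Its argument "plan" is a list of rows, each a list of 5 numbers: the shift along the world's x, y, z in units of 50 mm (1.0 is 50 mm), then the turn about the world's z in units of 8 degrees (1.0 is 8 degrees), then the opening, from -1 (shut) to 1 (fully open). A call has 1 to 12 rows; each row is the pose to reach, as a shift and turn from the pose commanded when the call began; what a row does not reach only later rows make up. A row lasts 1/10 s, in which the tool goes at most 50 mm and 8.59 degrees, less where a joint would pass 70% of its speed; a pose out of reach is approached as far as the arm can. A call with a gripper value outside its range is refused whole. The fingers move at their own pace and stop on an object; the grip force is fixed at half the most. Time passes only in rows, so rows that repeat a pose let the fingers close. It gives the time, the measured TCP pose, the force, the opening and the grip force at its end, in the units of the state.
- arm.sense(): the state, without advancing time (a new reading comes with each control period).
- arm.capture(name): name is "scene" or "top"; returns a dict with "pixels" (400x640x3 uint8, blue, green, red), "fx", "fy", "cx", "cy" (pixels), "D" ([k1, k2, p1, p2, k3] as OpenCV has them; the pictures are not rectified), "R" (3x3) and "t" (3): a world point X has camera coordinates R X + t. Camera axes: x right, y down, z forward; pixel columns grow to the right and rows downward; lengths in m; the calibration is good to about 2 mm. A picture is of the moment at which its call begins. There is no depth.
- arm.hand_in(): hands the job in; it is judged then, once.
The state is a dict: "time_s": time; "q": joint angles; "dq": joint speeds; "joint_efforts": joint torques, N m; "position": TCP position; "orientation": TCP orientation; "wrist_force": force on the tool from outside, world axes, zero at the start; "torque": the same for the moment, N m; "finger_gap": opening from 0.0 (shut) to 1.0 (fully open); "finger_force": force on a finger pad.
Only numpy, scipy, OpenCV 4.12 (cv2) and the standard library are available. Lean on these libraries where they do the work, as an engineer would, in place of code of your own. Each camera call takes 0.05 s, during which the arm holds its last target. There are 200 camera calls.

## Task

On the mounting fixture, stack the tall metal case squarely on the bolted case, then the flat metal case squarely on top of the tall one. Then push the flat case along the column against the sprung pad on the upright plate, with a steady push of about 8 N on the pad (never ram it), and finish while still holding it pressed there, as a third hand for the colleague who will screw it on from behind the plate. Leave the tape roll, the hex keys and the microscope objective where they are.

Things in the scene. Friction and masses are not known exactly. Their poses are not given: they have to be found in the camera images.
- seat (a point): centre of the top of the bolted case (aluminium, 64 mm along x, 100 mm along y, 30 high, fixed on a 10 mm base plate): 40 mm above the work surface. The point's y axis points along the column's long side to the white upright plate (96 mm wide, top 140 mm above the surface, near face 78 mm from here along +y); x across, z up. The fixture does not move
- pad: sprung pad: black bar, 70 mm (x), 8 thick (y), 26 high (z), on two pins before the upright plate. Origin: centre of its front face (looks to -y, to the column); at rest 56 mm along +y and 71 mm above the seat point, level with the top case; cases come down past it. Axes as the seat's. Pushed to +y it yields from 3 N on, 1 N more per mm (8 N at 5 mm), hard stop at 10 mm; springs return it
- tall_case: tall case, loose: closed plain aluminium box with lid seam and four lid screws, 64 mm (x) by 100 mm (y), 50 mm high, about 0.36 kg. Origin at the centre of its underside, z up. Either end may face the plate
- flat_case: flat case, loose: same look and footprint, 64 mm (x) by 100 mm (y), but 38 mm high, about 0.26 kg. Origin at the centre of its underside, z up. Either end may face the plate
- tape_roll: bystander: empty cardboard tape core lying flat, 90 mm across, 24 mm high; origin at the centre of its underside
- hex_keys: bystander: red plastic holder, 40 by 55 by 16 mm, with hex keys sticking out to its +x by up to 81 mm; origin at the centre of the holder's underside
- objective: bystander: black microscope objective standing upright, 34 mm across, 45 mm high; origin at the centre of its underside
Not all that is in view belongs to the job. Leave any brown or red look-alike of the flat_case alone.

How it is judged:
By the outcome, as a careful person would: the job done as asked, in the order asked, and still so for the second after the job is handed in, while the arm keeps its last pose, push and grip.
It also fails if it takes over 58 s, if anything falls off the work surface, if the arm or the gripper's body presses on something with over 40 N, if the wrist force passes 120 N, or if a joint passes its speed limit or range.

## Working session

There is one attempt and no reset: what is moved stays moved. The work goes in short steps, Python scripts to look and compute and a tool call to move; the robot and the scene stay as the last step left them, time stands still between calls to the robot, and variables do not carry over. Pictures are saved under pics/ and viewed, at most 10 in all, crops included, and the job is handed in when it is done.

Besides the shell and the picture viewer there is one more tool, called after "Call:" in YAML: its name, and indented under it one key for each argument. carry_out: Moves the arm, as the interface text tells. Its arguments: {"type":"object","properties":{"plan":{"type":"array"}},"required":["plan"]}

```bash
mkdir -p pics; ls
python3 - <<'E'
from workcell import arm
import cv2,pickle
for n in("scene","top"):
    c=arm.capture(n); cv2.imwrite(f"pics/{n}0.png",c["pixels"]); pickle.dump(c,open(n+"0.pkl","wb"))
    print(n,c["fx"],c["cx"],c["cy"],c["D"],c["R"],c["t"])
s=arm.sense();print(s)
E
```

```text
pics
scene 371.93140488672657 317.9962662244859 197.33100786190522 [0.01298828 0.         0.         0.         0.        ] [[-0.76830984  0.64001697  0.00884706]
 [ 0.46135054  0.56330442 -0.68545154]
 [-0.44368421 -0.52255756 -0.7280645 ]] [ 0.40426852 -0.1587504   1.10611874]
top 434.6886932044069 317.4643208979084 200.87640943880493 [-0.00132175  0.          0.          0.          0.        ] [[ 0.02590629 -0.99966185 -0.00224839]
 [-0.98671237 -0.0252097  -0.16050912]
 [ 0.16039816  0.00637671 -0.9870318 ]] [-0.01915408  0.51025953  0.95830132]
{'time_s': 0.1, 'q': array([-4.48246625e+01,  2.33682476e+00,  4.80657592e+00, -2.31277400e-02,
       -9.25601581e+01, -1.91201907e+01]), 'dq': array([-0.02452328, -0.07789428,  0.14858815,  0.1148788 , -0.0178703 ,
       -0.03437209]), 'joint_efforts': array([-6.01844789e-03, -3.69346011e+01,  3.48283410e+01,  6.95180073e+00,
       -4.49821600e-03,  2.80239124e-05]), 'position': array([ 0.26348399, -0.53872551,  0.23034955]), 'orientation': array([[-8.98363864e-01, -4.39251262e-01, -8.34886120e-04],
       [-4.39252034e-01,  8.98362786e-01,  1.39833949e-03],
       [ 1.35808236e-04,  1.62294309e-03, -9.99998674e-01]]), 'wrist_force': array([ 0.1927745 , -0.10110941, -0.30089914]), 'torque': array([ 0.00743399, -0.00591747,  0.00976386]), 'finger_force': 0.0, 'finger_gap': 0.9975100997934027}
```

View pics/scene0.png

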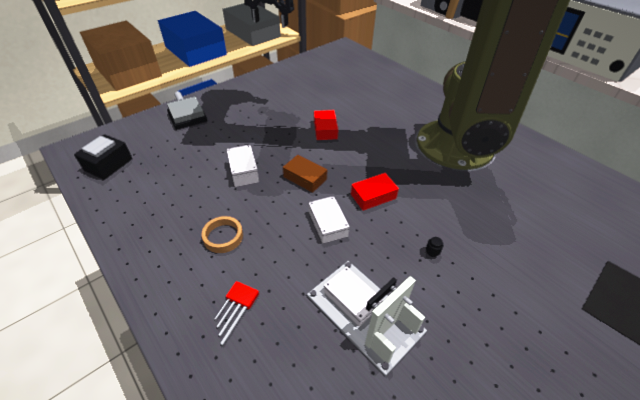

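View pics/top0.png

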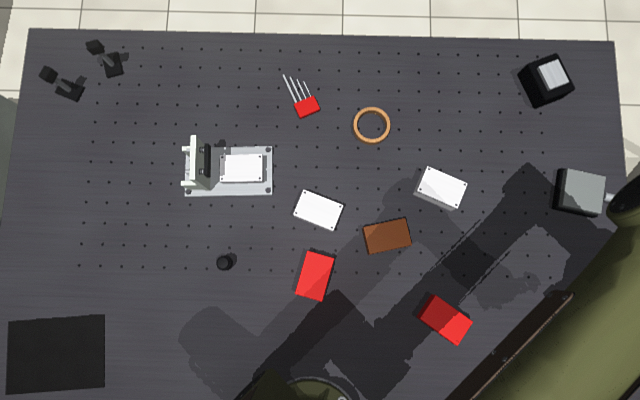

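The scene view shows two aluminium cases at about (243,165) (tall?) and (328,219), with the fixture at (365,305). In the top view these are at (441,187) and (319,210), with the fixture seat at (241,168) and the pad at (205,162). Next I'll look at magnified crops and thresholds.

Run:
```python
import cv2,numpy as np
s=cv2.imread("pics/scene0.png");t=cv2.imread("pics/top0.png")
def c(im,x,y,w,h): return cv2.resize(im[y:y+h,x:x+w],(400,300),interpolation=cv2.INTER_NEAREST)
cv2.imwrite("pics/crop1.png",np.vstack([np.hstack([c(t,400,150,80,60),c(t,279,180,80,60)]),np.hstack([c(s,203,130,80,60),c(s,288,188,80,60)])]))
cv2.imwrite("pics/crop2.png",np.vstack([cv2.resize(t[125:205,175:285],(800,582)[0:2] and (400,291),interpolation=0),cv2.resize(s[255:375,305:435],(400,300)[0:2],interpolation=0)]))
```

```text
(no output)
```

View pics/crop1.png

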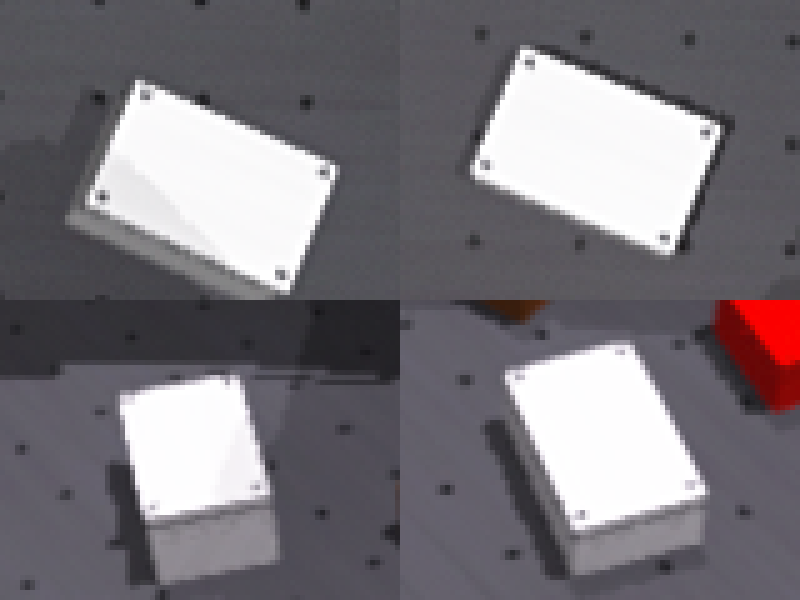

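View pics/crop2.png

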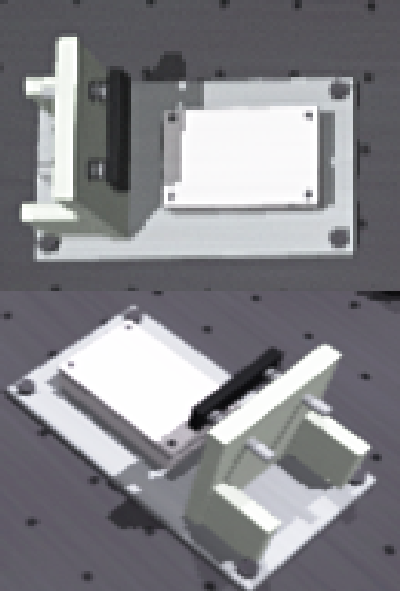

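Crops: the case tops are cleanly bright, and the left one (top view 441,187) shows the higher side, so it is the tall case. The seat's top is bright too, but the pad hides part of it in the scene view. The pad's front edge sits at about (210,162) in the top view.

```bash
cat > h.py <<'E'
import cv2,numpy as np,pickle
def K(c): return np.array([[c["fx"],0,c["cx"]],[0,c["fy"],c["cy"]],[0,0,1]])
def P(c): return np.c_[c["R"],c["t"]]
def und(c,p): return cv2.undistortPoints(np.float64(p).reshape(-1,1,2),K(c),np.array(c["D"])).reshape(-1,2)
def onplane(c,p,z):
    d=np.c_[und(c,p),np.ones(np.size(p)//2)]@c["R"]; o=-c["R"].T@c["t"]
    return o+d*((z-o[2])/d[:,2])[:,None]
def tri(c1,p1,c2,p2):
    X=cv2.triangulatePoints(P(c1),P(c2),und(c1,p1).T.copy(),und(c2,p2).T.copy()); return (X[:3]/X[3]).T
def bright(c,x,y,r=32,T=205):
    m=(c["pixels"].min(2)>T).astype(np.uint8); 
    n,l=cv2.connectedComponents(m,connectivity=4); m=(l==l[y,x]).astype(np.uint8)
    # upsample for sub-pixel-ish contour
    k=cv2.findContours(cv2.resize(m*255,None,fx=8,fy=8,interpolation=cv2.INTER_LINEAR)//128,0,cv2.CHAIN_APPROX_NONE)[0]
    k=max(k,key=cv2.contourArea).reshape(-1,2); return (k+.5)/8-.5
def rect(c,k,z):
    w=onplane(c,k,z)[:,:2]; (x,y),(a,b),an=cv2.minAreaRect((w*1000).astype(np.float32))
    if a<b: a,b,an=b,a,an+90
    return round(x,1),round(y,1),round(a,1),round(b,1),round((an+90)%180-90,1)
def cen(k):
    M=cv2.moments(k.astype(np.float32).reshape(-1,1,2)); return [M["m10"]/M["m00"],M["m01"]/M["m00"]]
E
python3 - <<'E'
from h import *
s=pickle.load(open("scene0.pkl","rb"));t=pickle.load(open("top0.pkl","rb"))
for T in(200,215):
  for n,pt,ps in(("tall",(445,187),(243,158)),("flat",(319,210),(328,215)),("seat",(241,168),(350,290))):
    a=bright(t,*pt,T=T);b=bright(s,*ps,T=T)
    X=tri(t,[cen(a)],s,[cen(b)])[0]
    z={"tall":.05,"flat":.038,"seat":.04}[n]
    print(T,n,len(a),len(b),X.round(4),"top",rect(t,a,z),"scene",rect(s,b,z))
# seat corners by hand: far two corners (crop coords -> px)
ct=lambda u,v:[175+u*110/400-.5,125+v*80/291-.5]; cs=lambda u,v:[305+u*130/400-.5,255+(v-291)*120/300-.5]
print(tri(t,[ct(318,107),ct(318,209)],s,[cs(58,373),cs(130,319)]).round(4))
# pad: top front edge ends  (top view right edge of the black bar)
print(tri(t,[ct(131,72),ct(129,190)],s,[cs(190,408),cs(272,348)]).round(4), onplane(t,[ct(131,72),ct(129,190)],.124).round(4))
E
```

```text
200 tall 1088 772 [ 0.5493 -0.2909  0.047 ] top (549.4, -290.1, 100.7, 65.5, 67.3) scene (549.0, -288.9, 104.4, 66.6, 66.7)
200 flat 1084 922 [ 0.4905 -0.0069  0.0341] top (490.7, -7.3, 100.7, 65.9, 69.5) scene (491.1, -6.0, 102.5, 66.2, 69.4)
200 seat 1084 1946 [0.5901 0.1689 0.0308] top (585.9, 175.3, 98.2, 67.7, -86.4) scene (598.5, 167.9, 113.8, 96.8, 2.4)
215 tall 1115 762 [ 0.5493 -0.2914  0.0464] top (549.4, -290.1, 100.7, 65.5, 67.3) scene (549.2, -288.6, 103.5, 66.5, 67.2)
215 flat 1130 940 [ 0.4907 -0.0065  0.0344] top (490.9, -7.3, 100.7, 65.3, 69.4) scene (491.0, -6.1, 102.2, 65.8, 69.4)
215 seat 1119 1927 [0.5902 0.169  0.0312] top (586.4, 174.8, 97.6, 64.3, -88.5) scene (598.4, 167.5, 112.2, 94.2, 3.2)
[[0.6209 0.1288 0.0311]
 [0.5527 0.1243 0.0363]]
[[0.6157 0.2302 0.1166]
 [0.5447 0.227  0.1141]] [[0.6146 0.2268 0.124 ]
 [0.5433 0.2233 0.124 ]]
```

Heights agree (47, 34, about 34 mm against 50, 38, 40), a common bias of about 3.5 mm from calibration. So (549,-290) is the tall case and (491,-7) the flat one. I'll refine the seat and pad pose with sub-pixel edge fits.

```bash
cat >> h.py <<'E'
def edgefit(c,z,cx,cy,ang,hx=32.,hy=50.,sides="LRFB",win=7,span=.75):
    """refine a rectangle (mm, deg; ang = direction of its x axis) on plane z by grey-level edge crossings"""
    g=cv2.cvtColor(c["pixels"],cv2.COLOR_BGR2GRAY).astype(np.float32)
    for it in range(4):
        a=np.radians(ang); ex=np.array([np.cos(a),np.sin(a)]); ey=np.array([-ex[1],ex[0]]); out={}
        for sd in sides:
            n,d,h,l=dict(R=(ex,ey,hx,hy),L=(-ex,ey,hx,hy),F=(ey,ex,hy,hx),B=(-ey,ex,hy,hx))[sd]
            u=np.linspace(-span*l,span*l,25); r=np.arange(-win,win+.01,.25); C=np.array([cx,cy])
            W=C+n*(h+r)[None,:,None]+d*u[:,None,None]
            X=np.concatenate([W,np.full(W.shape[:2]+(1,),z*1000)],2).reshape(-1,3)/1000
            p=cv2.projectPoints(X,cv2.Rodrigues(c["R"])[0],c["t"],K(c),np.array(c["D"]))[0].reshape(len(u),len(r),2).astype(np.float32)
            v=cv2.GaussianBlur(cv2.remap(g,p[...,0],p[...,1],cv2.INTER_LINEAR),(5,1),0)
            k=np.argmin(np.diff(v,axis=1)[:,4:-4],axis=1)+4.5   # steepest fall outward
            e=h+r[0]+k*.25; ok=abs(e-np.median(e))<2
            m,b=np.polyfit(u[ok],e[ok],1); out[sd]=(m,b)
        sl=[(-out[s][0] if s in"RB" else out[s][0]) for s in out if s in "LRFB"]
        sg=dict(R=-1,L=1,F=1,B=-1); w=dict(R=hy,L=hy,F=hx,B=hx)
        da=np.average([sg[s]*out[s][0] for s in out],weights=[w[s]**3 for s in out])
        dx=((out["R"][1]-hx if "R" in out else 0)-(out["L"][1]-hx if "L" in out else 0))/max(1,("R" in out)+("L" in out))
        dy=((out["F"][1]-hy if "F" in out else 0)-(out["B"][1]-hy if "B" in out else 0))/max(1,("F" in out)+("B" in out))
        cx,cy=np.array([cx,cy])+ex*dx+ey*dy; ang+=np.degrees(da)
    return np.round([cx,cy,ang],2),{s:(round(float(np.degrees(sg[s]*out[s][0])),2),round(float(out[s][1]),1)) for s in out}
E
python3 - <<'E'
from h import *
s=pickle.load(open("scene0.pkl","rb"));t=pickle.load(open("top0.pkl","rb"))
for c,n in((t,"top"),(s,"scene")):
  print(n,"tall",*edgefit(c,.05,549,-290,-22.7)); print("flat",*edgefit(c,.038,491,-7,-20.5))
  print("seat",*edgefit(c,.04,587,175,2.5,sides="LRFB" if n=="top" else "RB"))
E
```

```text
top tall [ 549.59 -290.31  -22.95] {'L': (-0.4, 32.2), 'R': (-0.1, 32.3), 'F': (0.43, 49.9), 'B': (-0.09, 50.0)}
flat [490.81  -7.18 -20.25] {'L': (0.35, 32.7), 'R': (0.38, 32.6), 'F': (-0.23, 50.2), 'B': (0.23, 50.0)}
seat [584.64 175.46   3.7 ] {'L': (-0.01, 32.7), 'R': (0.32, 32.1), 'F': (-0.19, 49.0), 'B': (-1.38, 48.9)}
scene tall [ 548.72 -289.15  -23.19] {'L': (-0.17, 33.0), 'R': (-0.95, 32.5), 'F': (-0.31, 51.6), 'B': (0.87, 51.2)}
flat [490.69  -6.26 -20.07] {'L': (-0.38, 32.7), 'R': (0.35, 32.7), 'F': (0.14, 50.9), 'B': (1.23, 50.6)}
seat [586.14 169.35   2.88] {'R': (0.27, 32.0), 'B': (-0.64, 49.9)}
```

Run:
```python
from h import *
s=pickle.load(open("scene0.pkl","rb"));t=pickle.load(open("top0.pkl","rb"))
ct=lambda u,v:[175+u*110/400-.5,125+v*80/291-.5]; cs=lambda u,v:[305+u*130/400-.5,255+(v-291)*120/300-.5]
def ref(c,p):
    g=255-cv2.cvtColor(c["pixels"],cv2.COLOR_BGR2GRAY).astype(float); x,y=np.round(p).astype(int)
    w=g[y-2:y+3,x-2:x+3]; w=np.clip(w-np.median(w),0,None); Y,X=np.mgrid[y-2:y+3,x-2:x+3]
    return [(X*w).sum()/w.sum(),(Y*w).sum()/w.sum()]
T=[ref(t,ct(*q)) for q in((172,117),(310,115),(310,197),(172,195))]
S=[ref(s,cs(*q)) for q in((171,443),(71,364),(128,326))]
print(np.round(T,1).tolist(),np.round(S,1).tolist())
print(onplane(t,T,.04).round(4)); print(onplane(s,S,.04).round(4)); print(tri(t,T[:3],s,S).round(4))
a=cv2.resize(t["pixels"][138:200,178:262],(756,558),interpolation=cv2.INTER_CUBIC); cv2.imwrite("pics/crop3.png",a)
a=cv2.resize(s["pixels"][255:325,305:405],(800,560),interpolation=cv2.INTER_CUBIC); cv2.imwrite("pics/crop4.png",a)
```

```text
[[221.7, 156.6], [260.7, 156.1], [260.6, 179.4], [221.5, 178.3]] [[360.1, 315.4], [327.4, 283.8], [346.6, 266.9]]
[[0.6101 0.2208 0.04  ]
 [0.6136 0.1297 0.04  ]
 [0.558  0.1272 0.04  ]
 [0.5583 0.2182 0.04  ]]
[[0.6089 0.2208 0.04  ]
 [0.6126 0.1323 0.04  ]
 [0.5568 0.1279 0.04  ]]
[[0.6096 0.2209 0.0411]
 [0.613  0.1308 0.0389]
 [0.5575 0.1276 0.0406]]
```

View pics/crop3.png

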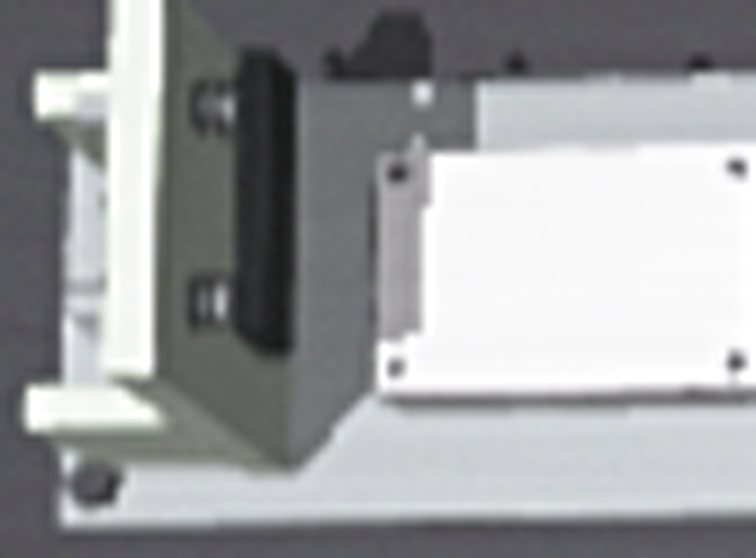

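View pics/crop4.png

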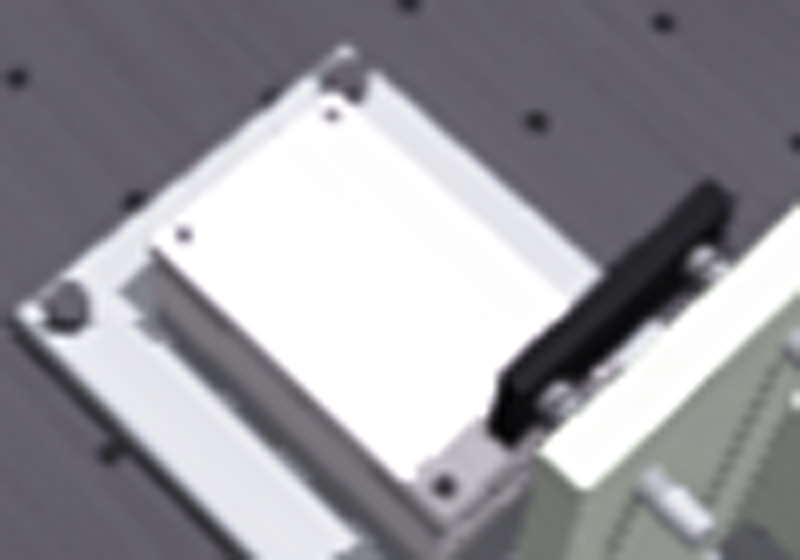

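The seat screws triangulate to z of about 0.039–0.041 and centre (0.585,0.174), which is good. In crop3 the screws are at (398,172) and (737,167), and the pad's bar is at x≈265. The yaw is still uncertain (1–4°), so I'll fit the long base plate and upright plate edges.

Run:
```python
from h import *
s=pickle.load(open("scene0.pkl","rb"));t=pickle.load(open("top0.pkl","rb"))
def line(c,z,p,q,win=4,thr=None):
    "fit an edge near pixel segment p-q by steepest gradient; world direction"
    g=cv2.cvtColor(c["pixels"],cv2.COLOR_BGR2GRAY).astype(np.float32); p,q=np.float32(p),np.float32(q)
    d=(q-p)/np.linalg.norm(q-p); n=np.array([-d[1],d[0]],np.float32); N=int(np.linalg.norm(q-p))*2
    for _ in range(3):
        b=p+(q-p)*np.linspace(0,1,N)[:,None]; r=np.arange(-win,win+.01,.25,dtype=np.float32)
        m=(b[:,None]+n*r[None,:,None]).astype(np.float32)
        v=np.abs(np.diff(cv2.GaussianBlur(cv2.remap(g,m[...,0],m[...,1],1),(3,1),0),axis=1)); w=v**3
        e=(w*(r[:-1]+.125)).sum(1)/w.sum(1); pts=b+n*e[:,None]
        l=cv2.fitLine(pts.astype(np.float32),cv2.DIST_HUBER,0,.01,.01).ravel(); L0=l[2:];dd=l[:2]
        p=L0+dd*np.dot(p-L0,dd);q=L0+dd*np.dot(q-L0,dd); win=2.5
    W=onplane(c,[p,q],z); a=np.degrees(np.arctan2(*(W[1]-W[0])[[1,0]])); return W[:,:2].round(4).tolist(),round(a%180,2)
f=lambda u,v:[178+u/9-.5,138+v/9-.5]
print("base lower",line(t,.01,f(140,522),(265,194.2)))
print("base upper",line(t,.01,f(490,80),(262,146)))
print("seat up",line(t,.04,f(440,151),f(740,141),2.5)); print("seat low",line(t,.04,f(395,397),f(735,387),2.5))
print("seat B",line(t,.04,(263.5,157),(263.5,179),2.5)); 
print("plate L",line(t,.14,f(113,30),f(108,360),2)); print("plate R",line(t,.14,f(163,30),f(155,360),2))
print("pad front top",line(t,.124,f(293,80),f(290,335),2))
h=lambda u,v:[305+u/8-.5,255+v/8-.5]
print("scene base far",line(s,.01,h(30,305),h(325,60),2.5));print("scene seat L",line(s,.04,h(170,262),h(400,470),2))
print("scene base right",line(s,.01,h(380,75),h(590,262),2.5))
```

```text
base lower ([[0.5204, 0.2903], [0.528, 0.1193]], np.float64(92.55))
base upper ([[0.6432, 0.2047], [0.648, 0.1321]], np.float64(93.73))
seat up ([[0.6152, 0.2102], [0.6201, 0.1322]], np.float64(93.53))
seat low ([[0.5501, 0.218], [0.5535, 0.1304]], np.float64(92.24))
seat B ([[0.6115, 0.1271], [0.5589, 0.1251]], np.float64(2.2))
plate L ([[0.6164, 0.2676], [0.5372, 0.2621]], np.float64(3.96))
plate R ([[0.6167, 0.2547], [0.5374, 0.2519]], np.float64(1.98))
pad front top ([[0.61, 0.2265], [0.5477, 0.2229]], np.float64(3.32))
scene base far ([[0.6437, 0.1092], [0.5362, 0.104]], np.float64(2.72))
scene seat L ([[0.6199, 0.136], [0.616, 0.2114]], np.float64(92.99))
scene base right ([[0.5281, 0.1167], [0.5248, 0.1921]], np.float64(92.5))
```

Yaw is about 2.9° and the seat is at (0.585, 0.175). Moving above the tall case: shift (0.2855, 0.249), turn +41°.

Call:
carry_out:
  plan:
    - [5.71,4.97,-1.6,5.12,1]
    - [5.71,4.97,-1.6,5.12,1]
    - [5.71,4.97,-1.6,5.12,1]
    - [5.71,4.97,-1.6,5.12,1]
    - [5.71,4.97,-1.6,5.12,1]
    - [5.71,4.97,-1.6,5.12,1]
    - [5.71,4.97,-1.6,5.12,1]
    - [5.71,4.97,-1.6,5.12,1]
    - [5.71,4.97,-1.6,5.12,1]
    - [5.71,4.97,-1.6,5.12,1]
    - [5.71,4.97,-1.6,5.12,1]
    - [5.71,4.97,-1.6,5.12,1]

```text
time_s: 1.3
position: [0.5485, -0.2914, 0.1518]
orientation: [[-0.392, -0.92, 0.001], [-0.92, 0.392, -0.0], [0.0, -0.001, -1.0]]
wrist_force: [-0.4, 0.4, -0.1]
finger_gap: 1.003
finger_force: 0.0
```

Run:
```python
from workcell import arm
from h import *
s=arm.sense();o=s["orientation"];print(s["position"],np.degrees(np.arctan2(o[1,1],o[0,1])),o[2],s["q"].round(1),s["wrist_force"])
```

```text
[ 0.54852973 -0.29139457  0.15182323] 156.93914872645513 [ 2.03419552e-06 -7.01214522e-04 -9.99999754e-01] [ -9.5   5.8   0.2   0.  -84.4 -13.5] [-0.39477234  0.3957825  -0.06829154]
```

Call:
carry_out:
  plan:
    - [0,0,-0.8,0,1]
    - [0,0,-1.6,0,1]
    - [0,0,-2.2,0,1]
    - [0,0,-2.6,0,1]
    - [0,0,-2.6,0,1]
    - [0,0,-2.6,0,0.4]
    - [0,0,-2.6,0,0.2]
    - [0,0,-2.6,0,0]
    - [0,0,-2.6,0,-0.4]
    - [0,0,-2.6,0,-0.4]
    - [0,0,-2.6,0,-0.4]
    - [0,0,-2.6,0,-0.4]

```text
time_s: 2.5
position: [0.5502, -0.2911, 0.024]
orientation: [[-0.39, -0.921, 0.003], [-0.921, 0.39, -0.002], [0.0, -0.004, -1.0]]
wrist_force: [-0.7, 0.9, 7.1]
finger_gap: 0.736
finger_force: 71.1
```

Call:
carry_out:
  plan:
    - [0,0,0.2,0,-0.4]
    - [0,0,0.6,0,-0.4]
    - [0,0,1.3,0,-0.4]
    - [0,0,2.1,0,-0.4]
    - [0,0,2.8,0,-0.4]
    - [0,0,2.8,0,-0.4]
    - [0,0,2.8,0,-0.4]
    - [0,0,2.8,0,-0.4]

```text
time_s: 3.3
position: [0.5482, -0.2898, 0.159]
orientation: [[-0.391, -0.921, -0.003], [-0.921, 0.391, 0.002], [-0.001, 0.004, -1.0]]
wrist_force: [-0.3, 0.2, -3.6]
finger_gap: 0.732
finger_force: 70.1
```

Run:
```python
from workcell import arm
from h import *
s=arm.sense();print(s["position"],s["wrist_force"],s["finger_gap"])
c=arm.capture("scene");cv2.imwrite("pics/s1.png",c["pixels"][60:280,120:420])
```

```text
[ 0.54822318 -0.28984123  0.15896702] [-0.31356366  0.21492834 -3.56059685] 0.7322807903860632
```

View pics/s1.png

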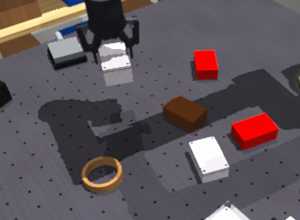

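The case is held (crop position about (115,65)); 3.6 N matches its weight. Now carrying it over the seat.

Call:
carry_out:
  plan:
    - [0.03,0.4,0,0.2,-0.4]
    - [0.1,1.1,0,0.5,-0.4]
    - [0.15,1.9,0,0.8,-0.4]
    - [0.25,2.8,0,1.1,-0.4]
    - [0.3,3.7,0,1.4,-0.4]
    - [0.4,4.6,0,1.7,-0.4]
    - [0.45,5.5,0,2.0,-0.4]
    - [0.5,6.4,0,2.3,-0.4]
    - [0.6,7.3,0,2.6,-0.4]
    - [0.65,8.1,0,2.9,-0.4]
    - [0.7,8.8,0,3.1,-0.4]
    - [0.71,9.1,0,3.23,-0.4]

```text
time_s: 4.55
position: [0.5837, 0.1672, 0.159]
orientation: [[0.053, -0.999, -0.003], [-0.999, -0.053, -0.001], [0.001, 0.003, -1.0]]
wrist_force: [-0.2, -0.7, -4.2]
finger_gap: 0.736
finger_force: 69.9
```

Call:
carry_out:
  plan:
    - [0,0.15,0,0,-0.4]
    - [0,0.21,0,0,-0.4]
    - [0,0.21,-0.3,0,-0.4]
    - [0,0.21,-0.8,0,-0.4]
    - [0,0.21,-1.2,0,-0.4]
    - [0,0.21,-1.4,0,-0.4]
    - [0,0.21,-1.5,0,-0.4]
    - [0,0.21,-1.5,0,-0.4]
    - [0,0.21,-1.5,0,-0.4]
    - [0,0.21,-1.5,0,-0.4]

```text
time_s: 5.55
position: [0.5852, 0.1752, 0.0876]
orientation: [[0.05, -0.999, 0.002], [-0.999, -0.05, 0.001], [-0.001, -0.002, -1.0]]
wrist_force: [-0.8, -0.6, -3.4]
finger_gap: 0.739
finger_force: 69.8
```

Run:
```python
from workcell import arm
from h import *
s=arm.sense();o=s["orientation"];print(s["position"],np.degrees(np.arctan2(o[1,1],o[0,1])),s["wrist_force"],s["q"].round(1))
c=arm.capture("scene");pickle.dump(c,open("s2.pkl","wb"));t=arm.capture("top");
a=cv2.resize(c["pixels"][220:340,280:440],(400,300));b=cv2.resize(t["pixels"][110:230,170:330],(400,300));cv2.imwrite("pics/s2.png",np.hstack([a,b]))
```

```text
[0.58518676 0.17521032 0.08758764] -177.14272902810873 [-0.78447437 -0.5765257  -3.39246839] [ 35.4   5.6  -6.7   0.  -77.6 -32.6]
```

View pics/s2.png

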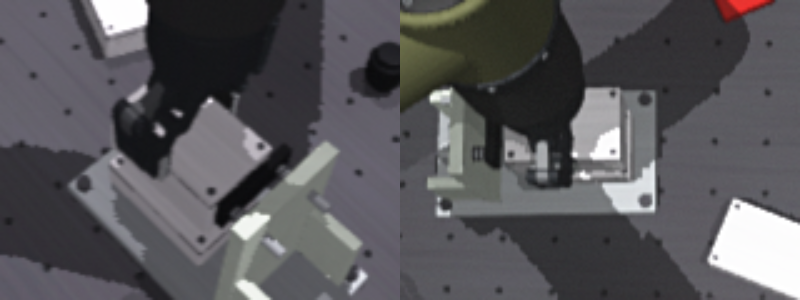

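Both views show the tall case hovering square over the bolted case, clear of the pad. Lowering gently.

Call:
carry_out:
  plan:
    - [0,0,-0.15,0,-0.4]
    - [0,0,-0.3,0,-0.4]
    - [0,0,-0.4,0,-0.4]
    - [0,0,-0.43,0,-0.4]
    - [0,0,-0.43,0,-0.4]

```text
time_s: 6.15
position: [0.5845, 0.1749, 0.0644]
orientation: [[0.05, -0.999, -0.0], [-0.999, -0.05, -0.0], [0.0, 0.001, -1.0]]
wrist_force: [0.5, 0.2, -3.3]
finger_gap: 0.739
finger_force: 69.9
```

Call:
carry_out:
  plan:
    - [0,0,-0.02,0,-0.4]
    - [0,0,-0.04,0,-0.4]
    - [0,0,-0.04,0,-0.4]

```text
time_s: 6.45
position: [0.5847, 0.175, 0.064]
orientation: [[0.05, -0.999, 0.001], [-0.999, -0.05, 0.0], [-0.0, -0.001, -1.0]]
wrist_force: [-5.5, -0.3, 4.2]
finger_gap: 0.734
finger_force: 70.7
```

Contact. Releasing and rising.

Call:
carry_out:
  plan:
    - [0,0,0,0,0.5]
    - [0,0,0,0,0.7]
    - [0,0,0,0,1]
    - [0,0,0,0,1]
    - [0,0,0,0,1]
    - [0,0,0.4,0,1]
    - [0,0,1.2,0,1]
    - [0,0,2,0,1]
    - [0,0,2,0,1]

```text
time_s: 7.35
position: [0.5874, 0.1756, 0.1704]
orientation: [[0.05, -0.999, 0.011], [-0.999, -0.05, 0.004], [-0.003, -0.011, -1.0]]
wrist_force: [0.4, -0.1, 1.8]
finger_gap: 1.004
finger_force: 0.0
```

Call:
carry_out:
  plan:
    - [-0.3,-0.6,0,-0.3,1]
    - [-0.8,-1.4,0,-0.9,1]
    - [-1.3,-2.3,0,-1.6,1]
    - [-1.7,-3.1,0,-2.3,1]
    - [-1.89,-3.64,0,-2.9,1]
    - [-1.89,-3.64,0,-2.9,1]
    - [-1.89,-3.64,0,-2.9,1]

```text
time_s: 8.05
position: [0.4901, -0.0074, 0.163]
orientation: [[-0.348, -0.937, 0.001], [-0.937, 0.348, 0.001], [-0.001, -0.001, -1.0]]
wrist_force: [0.0, -0.2, -0.2]
finger_gap: 0.999
finger_force: 0.0
```

Run:
```python
from workcell import arm
from h import *
s=arm.sense();o=s["orientation"];print(s["position"],np.degrees(np.arctan2(o[1,1],o[0,1])),s["wrist_force"])
c=arm.capture("scene");t=arm.capture("top");pickle.dump((c,t),open("p3.pkl","wb"))
for n,k in(("top",t),("scene",c)): print(n,*edgefit(k,.09,585,175,2.9,sides="RLFB" if n=="top" else "RLB"))
a=cv2.resize(c["pixels"][220:340,280:440],(400,300));b=cv2.resize(t["pixels"][110:230,170:330],(400,300));cv2.imwrite("pics/s3.png",np.hstack([a,b]))
```

```text
[ 0.49012795 -0.00735071  0.16303799] 159.6280766488395 [ 0.01954563 -0.18872374 -0.1745202 ]
top [587.7  177.29   4.25] {'R': (0.53, 35.4), 'L': (0.38, 32.3), 'F': (-1.21, 49.1), 'B': (0.44, 45.9)}
scene [585.77 176.5    2.91] {'R': (0.03, 32.2), 'L': (-0.01, 32.0), 'B': (-0.29, 50.0)}
```

View pics/s3.png

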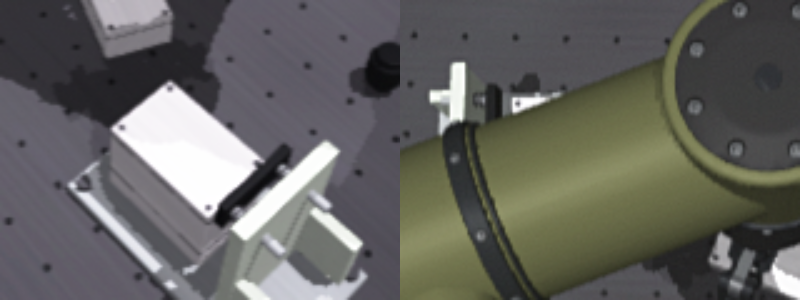

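The scene view shows the tall case square on the bolted case: fit (585.8,176.5), yaw 2.91°, side offsets 32/32/50, which after the known ~1 mm view bias is centred. Next I'll grasp the flat case.

Call:
carry_out:
  plan:
    - [0,0,-0.8,0,1]
    - [0,0,-1.6,0,1]
    - [0,0,-2.4,0,1]
    - [0,0,-2.9,0,1]
    - [0,0,-3.13,0,1]
    - [0,0,-3.13,0,1]
    - [0,0,-3.13,0,0.4]
    - [0,0,-3.13,0,0.2]
    - [0,0,-3.13,0,0]
    - [0,0,-3.13,0,-0.4]
    - [0,0,-3.13,0,-0.4]
    - [0,0,-3.13,0,-0.4]

```text
time_s: 9.35
position: [0.4916, -0.0064, 0.0085]
orientation: [[-0.347, -0.938, 0.004], [-0.938, 0.347, 0.001], [-0.002, -0.003, -1.0]]
wrist_force: [-0.2, 2.5, 6.6]
finger_gap: 0.738
finger_force: 69.7
```

Call:
carry_out:
  plan:
    - [0,0,0.2,0,-0.4]
    - [0,0,0.6,0,-0.4]
    - [0,0,1.3,0,-0.4]
    - [0,0,2.1,0,-0.4]
    - [0,0,2.9,0,-0.4]
    - [0,0,3.6,0,-0.4]
    - [0,0,3.8,0,-0.4]
    - [0,0,3.8,0,-0.4]

```text
time_s: 10.15
position: [0.4904, -0.0068, 0.1977]
orientation: [[-0.348, -0.938, 0.002], [-0.938, 0.348, 0.001], [-0.002, -0.002, -1.0]]
wrist_force: [-0.8, -0.6, -3.5]
finger_gap: 0.734
finger_force: 68.9
```

Call:
carry_out:
  plan:
    - [0.2,0.4,0,0.4,-0.4]
    - [0.5,1.0,0,0.9,-0.4]
    - [0.9,1.7,0,1.5,-0.4]
    - [1.3,2.4,0,2.1,-0.4]
    - [1.6,3.1,0,2.6,-0.4]
    - [1.85,3.5,0,2.9,-0.4]
    - [1.9,3.64,0,2.9,-0.4]
    - [1.9,3.64,0,2.9,-0.4]
    - [1.9,3.64,-0.4,2.9,-0.4]
    - [1.9,3.64,-0.9,2.9,-0.4]
    - [1.9,3.64,-1.1,2.9,-0.4]
    - [1.9,3.64,-1.1,2.9,-0.4]

```text
time_s: 11.35
position: [0.5838, 0.1737, 0.1391]
orientation: [[0.049, -0.999, -0.004], [-0.999, -0.049, -0.002], [0.002, 0.004, -1.0]]
wrist_force: [0.0, -0.8, -3.0]
finger_gap: 0.735
finger_force: 68.6
```

Run:
```python
from workcell import arm
from h import *
s=arm.sense();o=s["orientation"];print(s["position"],np.degrees(np.arctan2(o[1,1],o[0,1])),s["wrist_force"])
c=arm.capture("scene");t=arm.capture("top")
a=cv2.resize(c["pixels"][200:320,280:440],(400,300));b=cv2.resize(t["pixels"][110:230,170:330],(400,300));cv2.imwrite("pics/s4.png",np.hstack([a,b]))
```

```text
[0.58378227 0.1737129  0.13907829] -177.2045756629816 [ 0.01391788 -0.76141542 -3.04943647]
```

View pics/s4.png

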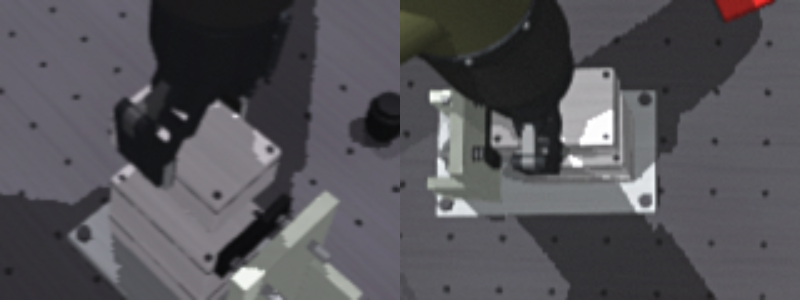

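The flat case hovers square above the tall one, clear of the pad and plate. Lowering.

Call:
carry_out:
  plan:
    - [0.02,0.01,-0.2,0,-0.4]
    - [0.02,0.01,-0.45,0,-0.4]
    - [0.02,0.01,-0.65,0,-0.4]
    - [0.02,0.01,-0.76,0,-0.4]
    - [0.02,0.01,-0.78,0,-0.4]
    - [0.02,0.01,-0.78,0,-0.4]

```text
time_s: 12.05
position: [0.5861, 0.1754, 0.1022]
orientation: [[0.05, -0.999, -0.0], [-0.999, -0.05, -0.0], [0.0, 0.0, -1.0]]
wrist_force: [-0.3, 0.2, -3.0]
finger_gap: 0.735
finger_force: 68.7
```

Call:
carry_out:
  plan:
    - [0,0,-0.02,0,-0.4]
    - [0,0,-0.04,0,-0.4]
    - [0,0,-0.04,0,-0.4]
    - [0,0,-0.04,0,-0.4]

```text
time_s: 12.45
position: [0.5861, 0.1756, 0.1004]
orientation: [[0.05, -0.999, 0.0], [-0.999, -0.05, 0.0], [-0.0, -0.0, -1.0]]
wrist_force: [-0.0, -0.9, -3.1]
finger_gap: 0.738
finger_force: 68.7
```

Call:
carry_out:
  plan:
    - [0,0,-0.02,0,-0.4]
    - [0,0,-0.02,0,-0.4]
    - [0,0,-0.02,0,-0.4]

```text
time_s: 12.75
position: [0.5861, 0.1755, 0.0992]
orientation: [[0.05, -0.999, -0.0], [-0.999, -0.05, -0.0], [0.0, 0.0, -1.0]]
wrist_force: [0.8, 0.1, -2.5]
finger_gap: 0.736
finger_force: 68.7
```

Call:
carry_out:
  plan:
    - [0,0,-0.02,0,-0.4]
    - [0,0,-0.02,0,-0.4]
    - [0,0,-0.02,0,-0.4]

```text
time_s: 13.05
position: [0.5863, 0.1755, 0.0987]
orientation: [[0.05, -0.999, 0.001], [-0.999, -0.05, 0.0], [-0.0, -0.001, -1.0]]
wrist_force: [-0.2, -0.5, -0.4]
finger_gap: 0.739
finger_force: 68.8
```

The flat case rests on the tall one (load handed over: -3.0 → -0.4 N). Now pushing in small steps along the seat's +y.

Call:
carry_out:
  plan:
    - [0,0.02,0,0,-0.4]
    - [-0.002,0.04,0,0,-0.4]
    - [-0.003,0.06,0,0,-0.4]
    - [-0.004,0.08,0,0,-0.4]
    - [-0.004,0.08,0,0,-0.4]
    - [-0.004,0.08,0,0,-0.4]

```text
time_s: 13.65
position: [0.5861, 0.1795, 0.0986]
orientation: [[0.05, -0.999, 0.001], [-0.999, -0.05, 0.0], [-0.0, -0.001, -1.0]]
wrist_force: [0.9, -2.1, 2.3]
finger_gap: 0.736
finger_force: 69.1
```

Call:
carry_out:
  plan:
    - [-0.001,0.02,0,0,-0.4]
    - [-0.002,0.04,0,0,-0.4]
    - [-0.002,0.04,0,0,-0.4]
    - [-0.002,0.04,0,0,-0.4]

```text
time_s: 14.05
position: [0.5859, 0.1814, 0.0986]
orientation: [[0.05, -0.999, 0.0], [-0.999, -0.05, -0.0], [0.0, -0.0, -1.0]]
wrist_force: [-0.9, -2.6, 3.0]
finger_gap: 0.741
finger_force: 69.4
```

Call:
carry_out:
  plan:
    - [-0.001,0.02,0,0,-0.4]
    - [-0.002,0.04,0,0,-0.4]
    - [-0.002,0.04,0,0,-0.4]
    - [-0.002,0.04,0,0,-0.4]

```text
time_s: 14.45
position: [0.5859, 0.1828, 0.0986]
orientation: [[0.049, -0.999, 0.0], [-0.999, -0.049, -0.001], [0.001, -0.0, -1.0]]
wrist_force: [-0.8, -5.1, 3.3]
finger_gap: 0.738
finger_force: 69.6
```

Call:
carry_out:
  plan:
    - [0,0,0.01,0,-0.4]
    - [-0.001,0.02,0.01,0,-0.4]
    - [-0.002,0.03,0.01,0,-0.4]
    - [-0.002,0.03,0.01,0,-0.4]
    - [-0.002,0.03,0.01,0,-0.4]

```text
time_s: 14.95
position: [0.5858, 0.184, 0.0986]
orientation: [[0.049, -0.999, -0.0], [-0.999, -0.049, -0.002], [0.002, 0.0, -1.0]]
wrist_force: [1.7, -7.2, 2.0]
finger_gap: 0.739
finger_force: 69.3
```

Call:
carry_out:
  plan:
    - [-0.001,0.015,0,0,-0.4]
    - [-0.002,0.03,0,0,-0.4]
    - [-0.002,0.03,0,0,-0.4]
    - [-0.002,0.03,0,0,-0.4]

```text
time_s: 15.35
position: [0.5857, 0.1852, 0.0987]
orientation: [[0.049, -0.999, -0.0], [-0.999, -0.049, -0.002], [0.002, 0.0, -1.0]]
wrist_force: [1.4, -8.2, 2.0]
finger_gap: 0.738
finger_force: 69.3
```

Run:
```python
from workcell import arm
s=arm.sense();print(s["position"],s["wrist_force"])
```

```text
[0.5856834  0.18523635 0.09865415] [ 1.41361387 -8.17901859  2.0352846 ]
```

Call:
carry_out:
  plan:
    - [0,0,0.01,0,-0.4]
    - [-0.001,0.015,0.02,0,-0.4]
    - [-0.001,0.025,0.02,0,-0.4]
    - [-0.001,0.025,0.02,0,-0.4]
    - [-0.001,0.025,0.02,0,-0.4]

```text
time_s: 15.85
position: [0.5855, 0.1865, 0.0987]
orientation: [[0.049, -0.999, -0.001], [-0.999, -0.049, -0.002], [0.002, 0.001, -1.0]]
wrist_force: [3.4, -7.5, -1.0]
finger_gap: 0.732
finger_force: 68.8
```

Run:
```python
from workcell import arm
from h import *
F=[];p=[]
for i in range(8):
    c=arm.capture("scene");s=arm.sense();F.append(s["wrist_force"]);p.append(s["position"])
print(np.mean(F,0),np.std(F,0),np.mean(p,0))
print(*edgefit(c,.09,585.8,176.5,2.9,sides="LB"))
print(*edgefit(c,.128,585.8,186.5,2.9,sides="LB"))
```

```text
[ 3.11722158 -7.3461713  -1.11333407] [0.27804612 0.35285182 0.59352347] [0.58548207 0.18646449 0.0987647 ]
[588.01 168.84   3.06] {'L': (0.51, 31.5), 'B': (-0.25, 49.9)}
[587.15 186.09   3.79] {'L': (0.34, 32.0), 'B': (-0.72, 50.1)}
```

Call:
carry_out:
  plan:
    - [0,0.01,0,0,-0.4]
    - [0,0.024,0,0,-0.4]
    - [0,0.024,0,0,-0.4]
    - [0,0.024,0,0,-0.4]
    - [0,0.024,0,0,-0.4]

```text
time_s: 16.75
position: [0.5854, 0.1874, 0.0988]
orientation: [[0.048, -0.999, -0.001], [-0.999, -0.048, -0.003], [0.003, 0.001, -1.0]]
wrist_force: [2.4, -8.2, -0.6]
finger_gap: 0.734
finger_force: 68.9
```

Run:
```python
from workcell import arm
from h import *
F=[];p=[]
for i in range(8):
    c=arm.capture("scene");s=arm.sense();F.append(s["wrist_force"]);p.append(s["position"])
print(np.mean(F,0),np.std(F,0),np.mean(p,0))
old=pickle.load(open("p3.pkl","rb"))[0]; e=np.array([-.0506,.9987]);x=np.array([.9987,.0506])
def prof(c,z,u,vs):
    X=np.array([[*(np.array([.5858,.1765])+x*u+e*v),z] for v in vs])
    q=cv2.projectPoints(X,cv2.Rodrigues(c["R"])[0],c["t"],K(c),np.array(c["D"]))[0].astype(np.float32)
    return cv2.remap(cv2.cvtColor(c["pixels"],6),q[...,0],q[...,1],1).ravel().tolist()
vs=np.arange(-.064,-.03,.002)
print((vs*1000).round().astype(int).tolist())
for u in(-.015,0.,.015): print("tall z.09 before",prof(old,.09,u,vs),"\nafter",prof(c,.09,u,vs))
print("flat z.128",prof(c,.128,0,vs))
```

```text
[ 3.3730147  -8.16348649 -0.64649201] [0.63406952 0.3768507  0.3862172 ] [0.5854261  0.18737134 0.09875896]
[-64, -62, -60, -58, -56, -54, -52, -50, -48, -46, -44, -42, -40, -38, -36, -34, -32]
tall z.09 before [36, 37, 36, 36, 35, 34, 51, 141, 236, 246, 244, 243, 244, 244, 243, 244, 244] 
after [97, 96, 97, 112, 157, 184, 188, 187, 185, 156, 84, 49, 47, 47, 47, 46, 43]
tall z.09 before [36, 36, 36, 36, 35, 34, 54, 137, 231, 248, 245, 245, 245, 245, 245, 245, 246] 
after [96, 95, 94, 107, 140, 147, 123, 120, 107, 95, 76, 76, 78, 79, 78, 61, 40]
tall z.09 before [36, 37, 37, 37, 36, 35, 52, 148, 235, 247, 245, 244, 244, 244, 244, 244, 244] 
after [97, 98, 98, 103, 117, 120, 83, 46, 25, 21, 27, 38, 43, 46, 46, 45, 39]
flat z.128 [96, 97, 97, 96, 96, 96, 97, 96, 96, 97, 97, 99, 125, 170, 187, 161, 105]
```

Call:
carry_out:
  plan:
    - [0,0.006,0,0,-0.4]
    - [0,0.006,0,0,-0.4]
    - [0,0.006,0,0,-0.4]
    - [0,0.006,0,0,-0.4]

```text
time_s: 17.55
position: [0.5854, 0.1875, 0.0988]
orientation: [[0.048, -0.999, -0.001], [-0.999, -0.048, -0.003], [0.003, 0.002, -1.0]]
wrist_force: [2.7, -7.8, 1.0]
finger_gap: 0.738
finger_force: 68.9
```

Run:
```python
from workcell import arm
from h import *
F=[];p=[]
for i in range(8):
    c=arm.capture("top");s=arm.sense();F.append(s["wrist_force"]);p.append(s["position"])
print(np.mean(F,0),np.mean(p,0),s["finger_gap"],s["time_s"])
x=np.array([.9987,.0506]);e=np.array([-.0506,.9987])
vs=np.arange(-.068,-.03,.002);print((vs*1000).round().astype(int).tolist())
for z in(.04,.09,.128):
  for u in(-.02,.01,.025):
    X=np.array([[*(np.array([.5852,.175])+x*u+e*v),z] for v in vs])
    q=cv2.projectPoints(X,cv2.Rodrigues(c["R"])[0],c["t"],K(c),np.array(c["D"]))[0].astype(np.float32)
    print(z,u,cv2.remap(cv2.cvtColor(c["pixels"],6),q[...,0],q[...,1],1).ravel().tolist())
b=c["pixels"][130:190,200:290];cv2.imwrite("pics/s5.png",cv2.resize(b,(720,480),interpolation=2))
```

```text
[ 3.18172057 -8.9156541  -1.04974442] [0.58542022 0.18752108 0.09878069] 0.7413530321329711 17.95
[-68, -66, -64, -62, -60, -58, -56, -54, -52, -50, -48, -46, -44, -42, -40, -38, -36, -34, -32, -30]
0.04 -0.02 [142, 116, 117, 120, 121, 122, 122, 120, 105, 96, 100, 101, 108, 146, 223, 220, 210, 212, 212, 198]
0.04 0.01 [123, 120, 121, 121, 120, 119, 120, 119, 107, 109, 105, 102, 107, 132, 172, 171, 170, 172, 152, 121]
0.04 0.025 [122, 120, 120, 120, 119, 119, 119, 119, 112, 112, 106, 103, 101, 124, 176, 177, 176, 176, 155, 124]
0.09 -0.02 [120, 120, 121, 122, 118, 105, 99, 103, 99, 143, 220, 223, 179, 164, 169, 138, 100, 96, 204, 237]
0.09 0.01 [120, 119, 119, 119, 117, 110, 111, 105, 101, 101, 151, 177, 177, 177, 168, 136, 101, 92, 157, 177]
0.09 0.025 [47, 52, 76, 104, 119, 119, 119, 119, 109, 103, 147, 141, 111, 113, 140, 133, 100, 85, 154, 171]
0.128 -0.02 [123, 123, 113, 107, 107, 101, 113, 176, 246, 193, 170, 175, 143, 103, 102, 217, 255, 251, 249, 252]
0.128 0.01 [118, 120, 120, 119, 115, 107, 102, 123, 176, 177, 173, 176, 145, 107, 88, 149, 176, 175, 173, 174]
0.128 0.025 [81, 83, 82, 81, 84, 84, 85, 91, 104, 102, 98, 93, 76, 86, 90, 154, 168, 133, 125, 156]
```

The top view shows the tall case still square (rear edge at about -49 mm). The flat case is about 11.5 mm forward, which puts the pad about 5 mm in. The steady push is about 8 N.

```bash
python3 -c "
from workcell import arm
print(arm.sense()['wrist_force']); print(arm.hand_in())"
```

```text
[ 3.14612128 -8.66498089 -1.33341902]
the job is handed in; nothing more can be done
None
```

The job is handed in at about 18 s: the tall case sits square on the bolted case (within about 1.5 mm) with the flat case on top, held against the sprung pad at an estimated 8 N (8.7 N at the wrist, less friction), and the tape roll, hex keys and objective were never approached.

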